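Hold the drop safe's shutter open with its key

ROBOT

A 7-joint arm with a two-finger parallel gripper is mounted at the origin on a cart in front of the work surface, level with it; the furniture and walls round the work are solid. World frame = base frame: x ahead of the robot, y to its left, z up, the work surface at z = 0. Lengths are in m, angles in degrees, forces in N, time in s.
With the tool pointing down it reaches from about 0.425 to 0.875 m from the base axis. Payload 4.7 kg.
Tool frame: the origin (TCP) lies midway between the tips of the shut fingers; the grasp point (between the pads) lies 19 mm behind it; z points along the fingers, x is the direction in which the jaws open and shut, and the axes are right-handed (so a half turn about z gives the same grasp; the last joint's range is limited). The gripper opens to 87 mm and grips with 3 to 60 N. Pads are 19 mm wide; open, the fingers measure 117 mm over their backs; the gripper's body (75 mm by 190 mm) begins 51 mm behind the grasp point.
Start: joints at [-75.854, 18.392, -4.016, 83.108, 1.295, 78.541, -3.26], TCP at [0.15, 0.632, 0.223] pointing down, gripper open.
Joint ranges: [-163.93, 163.93], [-17.29, 119.83], [-79.2, 71.16], [3.27, 140.29], [-89.18, 269.18], [5.43, 117.66], [-154.24, 154.24]. Speed limits (degrees/s): [147.25, 147.25, 180, 180, 180, 180, 180].

INTERFACE

Orientations are given as [roll, pitch, yaw] about the fixed x, y, z axes, in that order (R = Rz(yaw) Ry(pitch) Rx(roll)).
In Python, from cell import telemetry, optics, env gives the robot as it stands.
- The arm moves only by the tool arm_command, never from a script. Its arguments are lists of equal length, an entry for each row: "translation": the shift along the tool's x, y, z in cm, a list of three; "twist": the turn about the tool's z in degrees. In form: {"translation": [[x, y, z], ...], "twist": [twist, ...]}. A call has 1 to 10 rows; each row shifts and turns the pose as measured when the row begins, along the tool's axes as they then stand; what a row does not reach is not made up. A row lasts 1/8 s, in which the tool goes at most 62.5 mm and 10.7 degrees, less where a joint would pass 70% of its speed; a pose out of reach is approached as far as the arm can. A call is refused whole if a number of a shift passes 6.25 or a number of a turn 10.7, either way. A call with a gripper value outside its range is refused whole. "grip" is the opening in per cent of the stroke, from 0 (shut) to 100 (fully open), set as the call begins (left out, the last holds). The fingers move at their own pace and stop on an object; "force" is the grip in N (left out, the last holds). Time passes only in rows, so rows that do not move let the fingers close. It gives the time, the measured TCP pose, the force and the opening at its end, in the units of the state.
- telemetry.get_obs(): the state, without advancing time (a new reading comes with each control period).
- optics.read_camera(name): name is "scene" or "top"; returns a dict with "img" (420x560x3 uint8, blue, green, red), "fx", "fy", "cx", "cy" (pixels), "dist" ([k1, k2, p1, p2, k3] as OpenCV has them; the pictures are not rectified), "extrinsics" (4x4, takes a point from camera to world coordinates). Camera axes: x right, y up, looking along -z (the intrinsics and any distortion apply to the point x, -y, -z); pixel columns grow to the right and rows downward; lengths in m; the calibration is good to about 2 mm. A picture is of the moment at which its call begins. There is no depth.
- env.sign_off(): hands the job in, once; it reports no verdict.
The state is a dict: "time_s": time; "qpos": joint angles; "joint_velocities": joint speeds; "effort": joint torques, N m; "tool_pos": TCP position; "tool_rot": TCP orientation; "force": force on the tool from outside, world axes, zero at the start; "wrist_torque": the same for the moment, N m; "grip_width": finger opening in m.
Only numpy, scipy, OpenCV 4.12 (cv2) and the standard library are available. Lean on these libraries where they do the work, as an engineer would, in place of code of your own. Each camera call takes 0.05 s, during which the arm holds its last target. There are 200 camera calls.

TASK

Take the key with the square-cornered head out of the wooden key stand, push it down into the lock on top of the drop safe, working it past the sticky pins until you feel it seat fully, and then turn it a quarter turn clockwise (seen from above) to its stop. The lock is sprung, so finish while still gripping the key and holding it turned, with the shutter fully open. Leave the round-headed key in its place and do not disturb the other things on the counter.

Things in the scene. Friction and masses are not known exactly. Their poses are not given: they have to be found in the camera images.
- safe_key_bow (a point): Centre of the square-cornered black bow (head) of the safe key, where to grip: 34 (x) by 9 (y) by 32 mm high (z). The key starts upright in the wooden stand, tip down, 60 g. Axes: z up the shank, x along the bow's width, y through its thickness. The bow is 16 mm high either way from here; the tip is 66 mm straight below. A half turn about z leaves the key the same, so it fits the lock either way round
- safe_key_tip (a point): Tip of the safe key, on its axis; same axes as the bow. The lowest 22 mm are a flat steel bit 18 (x) by 5 (y) mm whose last 6 mm narrow to a wedge; above it a 5.6 mm round shank runs up 28 mm to the bow
- other_key_bow (a point): Centre of the bow of another key in the same stand, 60 mm beside the safe key and like it but for its round bow, a disc of 34 mm diameter, 9 mm thick. Not wanted. Which of the two slots each key stands in varies
- key_stand: Fixed wooden key stand, 140 (x) by 66 (y) mm at the foot, 34 mm high, origin under its centre. Two slots, 60 mm apart along its x, 26 mm deep, hold the keys upright (they may lean 3 degrees); the bows' width runs along the stand's x. A key lifted 30 mm is free
- drop_safe: Plain grey steel drop safe, fixed: 130 (x) by 170 (y) by 75 mm high, origin under its centre. On its lid, 30 mm in front (-x) of the centre, stands the lock, a square dark housing 48 by 48 by 36 mm with a steel face plate on top; behind it, between two rails, the shutter over the drop opening
- keyway (a point): Centre of the keyway, level with the top of the lock's fixed face plate (111 mm above the worktop). z up, x along the keyway. Slot 20 (x) by 7 (y) mm with a 2.5 mm bevel, plate 5 mm thick. The key seats on a firm floor with its tip 30 mm below the plate's top. It turns only when the tip is at least 28 mm deep, the bit then being wholly below the plate, which keeps it from coming out
- plug (a joint): Turn of the lock's plug (rad), which lies under the plate with the same slot: 0 at rest, growing clockwise seen from above to a stop at 1.5. A spring turns it back (0.02 N m at 0, 0.11 at 1.5). The bit has 0.1 rad of play. Two sticky sprung pins, 13 and 21 mm down, stick 2 to 3 mm into its slot from the flat sides; pushing past takes up to 15 N (false stops 10 to 26 mm down), less with a slight wiggle
- shutter (a joint): Position (m) of the aluminium shutter on the safe's lid, driven by the plug: 0 covers the black drop opening (34 by 46 mm), 0.062 fully open
- bell: Bystander, to be left alone, sizes in mm: counter call bell, 76 wide, 59 high; origin under its centre
- stapler: Bystander, to be left alone, sizes in mm: stapler 34 x 131 x 45; origin under its centre
- tape_roll: Bystander, to be left alone, sizes in mm: roll of tape 92 wide, 48 high; origin under its centre
- stick_cup: Bystander, to be left alone, sizes in mm: clear cup of candy sticks, 79 wide, 135 high; origin under its centre
- sweet_jar: Bystander, to be left alone, sizes in mm: sweet jar 64 wide, 100 high; origin under its centre
- scoop: Bystander, to be left alone, sizes in mm: metal scoop 46 x 167 x 47; origin under its centre
- marker: Bystander, to be left alone, sizes in mm: marker pen 17 x 135 x 16; origin under its centre

How it is judged:
By the outcome, as a careful person would: the job done as asked, in the order asked, and still so for the second after the job is handed in, while the arm keeps its last pose, push and grip.
It also fails if it takes over 58 s, if anything falls off the work surface, if the arm or the gripper's body presses on something with over 40 N, if the wrist force passes 120 N, or if a joint passes its speed limit or range.

## Working session

There is one attempt and no reset: what is moved stays moved. The work goes in short steps, Python scripts to look and compute and a tool call to move; the robot and the scene stay as the last step left them, time stands still between calls to the robot, and variables do not carry over. Pictures are saved under pics/ and viewed, about 8 in all and at most 12, crops included, and the job is handed in when it is done.

Besides the shell and the picture viewer there is one more tool, called after "Request:" as name(argument=value, ...) on one line, values as JSON. arm_command: Moves the arm, as the interface text tells. Its arguments: {"type":"object","properties":{"translation":{"type":"array","items":{"type":"array","items":{"type":"number"}}},"twist":{"type":"array","items":{"type":"number"}},"grip":{"type":"number"},"force":{"type":"number"}},"required":["translation","twist"]}

```bash
mkdir -p pics; cat > h.py <<'E'
import numpy as np, cv2
from cell import telemetry, optics, env
def K(c): return np.array([[c["fx"],0,c["cx"]],[0,c["fy"],c["cy"]],[0,0,1.]])
def ray(c,px):
    p=cv2.undistortPoints(np.array(px,float).reshape(-1,1,2),K(c),np.array(c["dist"],float)).reshape(-1,2)
    E=np.array(c["extrinsics"]); d=np.c_[p[:,0],-p[:,1],-np.ones(len(p))]@E[:3,:3].T
    return E[:3,3],d
def onz(c,px,z):
    o,d=ray(c,px); return o+d*((z-o[2])/d[:,2])[:,None]
def tri(c1,p1,c2,p2):
    o1,d1=ray(c1,p1);o2,d2=ray(c2,p2);out=[]
    for a,b in zip(d1,d2):
        s=np.linalg.lstsq(np.c_[a,-b],o2-o1,rcond=None)[0]
        u,v=o1+a*s[0],o2+b*s[1]; out.append(np.r_[(u+v)/2,np.linalg.norm(u-v)])
    return np.array(out)
def proj(c,P):
    E=np.linalg.inv(np.array(c["extrinsics"])); q=np.atleast_2d(P)@E[:3,:3].T+E[:3,3]; q=q*[1,-1,-1]
    return cv2.projectPoints(q,np.zeros(3),np.zeros(3),K(c),np.array(c["dist"],float))[0].reshape(-1,2)
def obs():
    o=telemetry.get_obs(); return o
E
python3 - <<'E'
from h import *
for n in("scene","top"):
    c=optics.read_camera(n); cv2.imwrite(f"pics/{n}0.png",c["img"]); print(n,c["fx"],c["cx"],c["cy"],c["dist"],np.round(c["extrinsics"],3).tolist())
print(obs())
E
```

```text
scene 412.95388492692695 275.2637653343706 210.73375677389467 [0.04013262 0.         0.         0.         0.        ] [[-0.517, 0.59, -0.62, -0.314], [-0.856, -0.355, 0.376, 0.398], [0.002, 0.725, 0.689, 0.94], [0.0, 0.0, 0.0, 1.0]]
top 383.5606092623976 281.507551542347 212.83179222490563 [-0.07628613  0.          0.          0.          0.        ] [[0.001, 0.997, -0.071, 0.363], [-1.0, -0.001, -0.024, -0.079], [-0.024, 0.071, 0.997, 1.19], [0.0, 0.0, 0.0, 1.0]]
{'time_s': 0.1, 'qpos': array([-75.85629211,  18.43484784,  -4.0159361 ,  83.16829363,
         1.29625719,  78.54132128,  -3.26003796]), 'joint_velocities': array([ 0.0832224 , -0.08146815, -0.09706232, -0.17532503, -0.04328339,
        0.02737333, -0.1363732 ]), 'effort': array([-2.76971859e-04, -4.92574096e+01, -4.05866643e-01, -3.13393021e+01,
       -6.42003911e-02,  3.96299665e-02,  7.15288547e-05]), 'tool_pos': array([0.14986422, 0.63197257, 0.22156721]), 'tool_rot': array([1.79993391e+02, 9.91575557e-02, 7.66664862e+01]), 'force': array([-0.91302054, -0.07974963, -0.67485499]), 'wrist_torque': array([ 0.06308249,  0.0025777 , -0.00215427]), 'grip_width': 0.08689276999480802}
```

View pics/scene0.png

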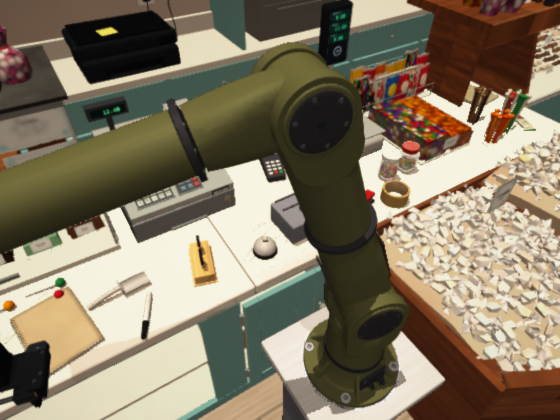

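View pics/top0.png

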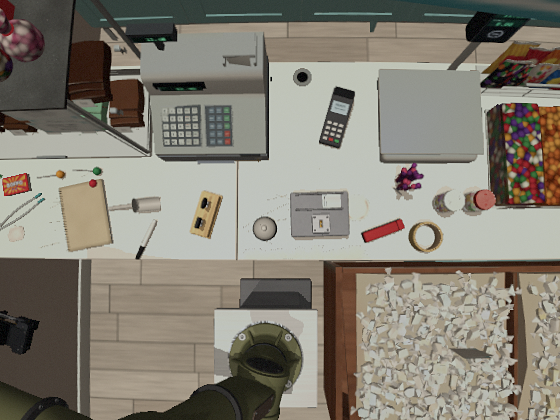

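The scene camera's view of the safe (behind the arm) is blocked. The top view shows the stand at about (206,215) and the safe at about (320,215). Next I'll look at enlarged crops.

```bash
python3 - <<'E'
from h import *
t=cv2.imread("pics/top0.png"); s=cv2.imread("pics/scene0.png")
r=lambda im,x0,x1,y0,y1,f:cv2.resize(im[y0:y1,x0:x1],None,fx=f,fy=f,interpolation=cv2.INTER_CUBIC)
a=r(t,180,230,185,245,6); b=r(t,285,352,185,245,6)
cc=r(s,180,225,230,290,6)
w=np.hstack([a,b]); w=np.hstack([a,b[:, :],]) ; 
c=cv2.resize(cc,(100,135)) if 0 else cc
img=np.hstack([a,b]); print(img.shape,cc.shape)
cv2.imwrite("pics/crop1.png",img); cv2.imwrite("pics/crop2.png",r(s,170,230,225,293,8))
E
```

```text
(360, 702, 3) (360, 270, 3)
```

View pics/crop1.png

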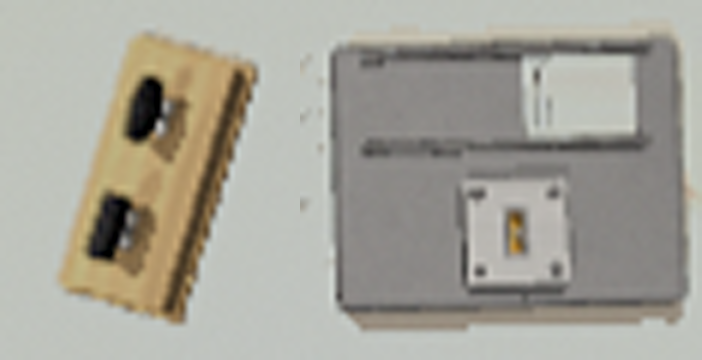

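View pics/crop2.png

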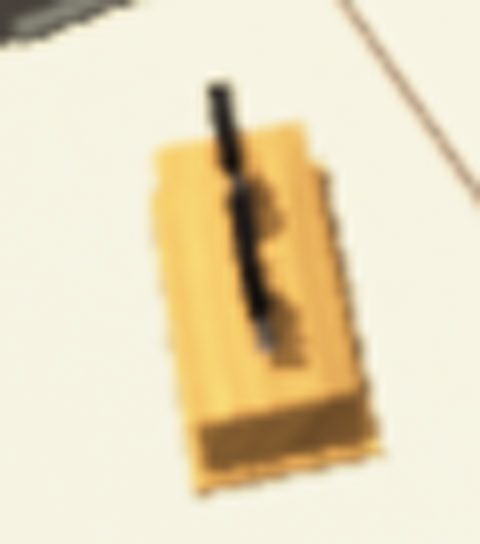

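Crop 1 shows the square-cornered bow at about (198,223) in the top image, nearer the robot, and the round bow at about (204,203). The lock plate is centred at about (321,224), with its keyway along world x. Crop 2 shows the stand with both bows edge-on, near scene px (202,262) and (198,242). Next I'll measure.

```bash
cat > m.py <<'E'
from h import *
def blob(im,mask,x0,x1,y0,y1,k=1):
    m=np.zeros(mask.shape,np.uint8); m[y0:y1,x0:x1]=mask[y0:y1,x0:x1]
    n,l,st,ce=cv2.connectedComponentsWithStats(m.astype(np.uint8))
    o=1+np.argsort(-st[1:,4])[:k]; return [(ce[i],st[i],(l==i).astype(np.uint8)) for i in o]
E
python3 - <<'E'
from m import *
cs={n:optics.read_camera(n) for n in("scene","top")}
t=cs["top"]; T=t["img"]; g=T.max(2)
up=lambda a,f=8:cv2.resize(a,None,fx=f,fy=f,interpolation=cv2.INTER_CUBIC)
def ub(im,x0,x1,y0,y1,fn,k=1,f=8):
    u=up(im[y0:y1,x0:x1],f); m=fn(u.astype(int)).astype(np.uint8)
    n,l,st,ce=cv2.connectedComponentsWithStats(m); o=1+np.argsort(-st[1:,4])[:k]; r=[]
    for i in o:
        c,_=cv2.findContours((l==i).astype(np.uint8),cv2.RETR_EXTERNAL,cv2.CHAIN_APPROX_NONE)
        c=max(c,key=len)[:,0,:]; cv=lambda p:(np.asarray(p,float)+.5)/f-.5+[x0,y0]
        r.append((cv(ce[i]),st[i,4]/f/f,cv(cv2.boxPoints(cv2.minAreaRect(c)))))
    return r
keys=ub(T,190,225,190,240,lambda u:u.max(2)<75,2)
for ce,a,b in keys:
    print("key px",ce.round(2),a.round(1)); print(" ctr z.074",onz(t,[ce],.074).round(4)); print(onz(t,b,.074).round(4)[:,:2].tolist())
S=cs["scene"]
for ce,a,b in ub(S["img"],190,212,230,272,lambda u:u.max(2)<75,2): print("scene key",ce.round(2),a,b.round(1).tolist())
for ce,a,b in ub(T,180,232,185,245,lambda u:(u[...,2]-u[...,0])>50,1): print("stand",onz(t,[ce],.034).round(4),onz(t,b,.034).round(4)[:,:2].tolist())
for ce,a,b in ub(T,352-40,352-24,215-5,237,lambda u:(u[...,2]-u[...,0])>45,1): print("slot",ce,a,onz(t,[ce],.111).round(4),onz(t,b,.111).round(4)[:,:2].tolist())
for ce,a,b in ub(T,355-48,338,212,237,lambda u:(u.min(2)>165),1): print("plate",ce,a,onz(t,[ce],.111).round(4),onz(t,b,.111).round(4)[:,:2].tolist())
for ce,a,b in ub(T,285,355,185,245,lambda u:(u.max(2)<150)&(u.max(2)-u.min(2)<25),1): print("lid",ce,onz(t,[b.mean(0)],.075).round(4),onz(t,b,.075).round(4)[:,:2].tolist())
E
```

```text
key px [197.93 222.47] 47.0
 ctr z.074 [[0.4144 0.1934 0.074 ]]
[[0.401, 0.2047], [0.4315, 0.1959], [0.4264, 0.1787], [0.396, 0.1875]]
key px [203.86 202.83] 43.1
 ctr z.074 [[0.4723 0.1767 0.074 ]]
[[0.4581, 0.1864], [0.4893, 0.1806], [0.486, 0.1642], [0.4549, 0.17]]
scene key [200.77 256.29] 34.546875 [[198.0, 248.2], [200.7, 247.7], [203.8, 264.6], [201.1, 265.1]]
scene key [197.83 241.25] 15.96875 [[196.1, 235.9], [197.9, 235.6], [199.7, 246.2], [197.8, 246.5]]
stand [[0.442  0.1797 0.034 ]] [[0.3862, 0.2305], [0.517, 0.1927], [0.4977, 0.1291], [0.3675, 0.1671]]
slot [320.33113456 223.53529024] 11.84375 [[ 0.4097 -0.1623  0.111 ]] [[0.4191, -0.1594], [0.4192, -0.1654], [0.4005, -0.1658], [0.4004, -0.1598]]
plate [320.5918361  223.35423527] 189.8125 [[ 0.4102 -0.1631  0.111 ]] [[0.4338, -0.1391], [0.4361, -0.186], [0.3884, -0.188], [0.3861, -0.1412]]
lid [317.60139004 214.6745539 ] [[ 0.4363 -0.1622  0.075 ]] [[0.5045, -0.0748], [0.5075, -0.2479], [0.3689, -0.2489], [0.3657, -0.0773]]
```

```bash
cat >> h.py <<'E'
def plan(P,yaw):
    o=obs(); p=np.array(o["tool_pos"]); y=np.radians(o["tool_rot"][2])
    R=np.array([[np.cos(y),np.sin(y),0],[np.sin(y),-np.cos(y),0],[0,0,-1]])
    print("pose",p.round(4),np.round(o["tool_rot"],2),"F",np.round(o["force"],2),"q7",round(o["qpos"][6],1),"w",round(o["grip_width"],4),"t",o["time_s"])
    print("shift cm",(R.T@(np.array(P)-p)*100).round(2),"twist",round((o["tool_rot"][2]-yaw+180)%360-180,2))
E
python3 - <<'E'
from h import *
S=optics.read_camera("scene");t=optics.read_camera("top")
print(tri(t,[[197.93,222.47]],S,[[200.77,256.29]]).round(4), tri(t,[[203.86,202.83]],S,[[197.83,241.25]]).round(4))
print(proj(S,[[.4144,.1934,.074],[.4723,.1767,.074]]))
plan([.4144,.1934,.12],74)
E
```

```text
[[4.143e-01 1.928e-01 7.680e-02 2.000e-04]] [[4.724e-01 1.768e-01 7.350e-02 1.000e-04]]
[[200.69437753 257.03491526]
 [197.85624025 241.14652783]]
pose [0.15   0.6323 0.2222] [1.800e+02 3.000e-02 7.666e+01] F [-0.26 -0.53  0.24] q7 -3.3 w 0.0868 t 0.3
shift cm [-36.6   35.86  10.22] twist 2.66
```

Request:
arm_command(translation=[[-3.66, 3.59, 0.2], [-3.66, 3.59, 0.2], [-3.66, 3.59, 0.2], [-3.66, 3.59, 0.2], [-3.66, 3.59, 0.2], [-3.66, 3.59, 0.2], [-3.66, 3.59, 0.2], [-3.66, 3.59, 0.2], [-3.66, 3.59, 0.2], [-3.66, 3.59, 0.2]], twist=[0, 0, 0, 0, 0, 0, 0, 0, 0, 0], grip=100)

```text
time_s: 1.55
tool_pos: [0.4211, 0.1841, 0.201]
tool_rot: [180.0, -0.3, 77.2]
force: [1.1, 0.6, 0.2]
grip_width: 0.0869
```

```bash
python3 -c "
from h import *
plan([.4144,.1932,.12],74)"
```

```text
pose [0.4211 0.1841 0.201 ] [179.97  -0.27  77.16] F [1.08 0.64 0.24] q7 48.8 w 0.0869 t 1.55
shift cm [ 0.73 -0.85  8.1 ] twist 3.16
```

Request:
arm_command(translation=[[0.7, -0.85, 2], [0, 0, 3], [0, 0, 3], [0, 0, 0]], twist=[3.2, 0, 0, 0])

```text
time_s: 2.05
tool_pos: [0.4177, 0.1886, 0.1206]
tool_rot: [179.8, -0.4, 73.2]
force: [-1.0, 0.4, 0.0]
grip_width: 0.0873
```

```bash
python3 -c "
from h import *
plan([.4144,.1930,.056],74)"
```

```text
pose [0.4177 0.1886 0.1206] [179.85  -0.44  73.22] F [-1.03  0.39  0.02] q7 45.5 w 0.0873 t 2.05
shift cm [ 0.32 -0.44  6.46] twist -0.78
```

Request:
arm_command(translation=[[0.32, -0.44, 0], [0, 0, 0], [0.1, -0.15, 2], [0, 0, 2.4], [0, 0, 1], [0, 0, 0.8], [0, 0, 0]], twist=[-0.8, 0, 0, 0, 0, 0, 0])

```text
time_s: 2.92
tool_pos: [0.4185, 0.1993, 0.0647]
tool_rot: [179.4, -1.1, 74.2]
force: [-0.7, 0.4, -1.1]
grip_width: 0.087
```

```bash
python3 -c "
from h import *
plan([.4144,.1930,.056],74)"
```

```text
pose [0.4185 0.1993 0.0647] [179.35  -1.06  74.2 ] F [-0.75  0.43 -1.08] q7 47.1 w 0.087 t 2.925
shift cm [-0.72 -0.22  0.87] twist 0.2
```

Request:
arm_command(translation=[[-0.6, -0.2, 0.4], [0, 0, 0], [0, 0, 0]], twist=[0, 0, 0])

```text
time_s: 3.3
tool_pos: [0.4157, 0.1941, 0.0616]
tool_rot: [179.3, -1.2, 74.2]
force: [0.3, -0.5, -0.4]
grip_width: 0.0871
```

```bash
python3 -c "
from h import *
plan([.4144,.1930,.056],74);print(obs()['joint_velocities'].round(2))"
```

```text
pose [0.4157 0.1941 0.0616] [179.27  -1.17  74.19] F [ 0.34 -0.45 -0.4 ] q7 47.4 w 0.0871 t 3.3
shift cm [-0.15 -0.09  0.56] twist 0.19
[ 0.13 -0.27  0.06  0.34  0.21  0.18  0.04]
```

Request:
arm_command(translation=[[-0.1, -0.1, 0.3], [0, 0, 0.3], [0, 0, 0]], twist=[0, 0, 0])

```text
time_s: 3.68
tool_pos: [0.4146, 0.1937, 0.0554]
tool_rot: [179.3, -1.2, 74.2]
force: [0.1, -0.1, -0.3]
grip_width: 0.0874
```

```bash
python3 -c "
from h import *
plan([.4144,.1930,.056],74)
c=optics.read_camera('scene');cv2.imwrite('pics/s1.png',cv2.resize(c['img'][215:295,160:260],None,fx=6,fy=6,interpolation=2))"
```

```text
pose [0.4146 0.1937 0.0554] [179.26  -1.19  74.19] F [ 0.06 -0.14 -0.33] q7 47.5 w 0.0874 t 3.675
shift cm [-0.07  0.   -0.06] twist 0.19
```

View pics/s1.png

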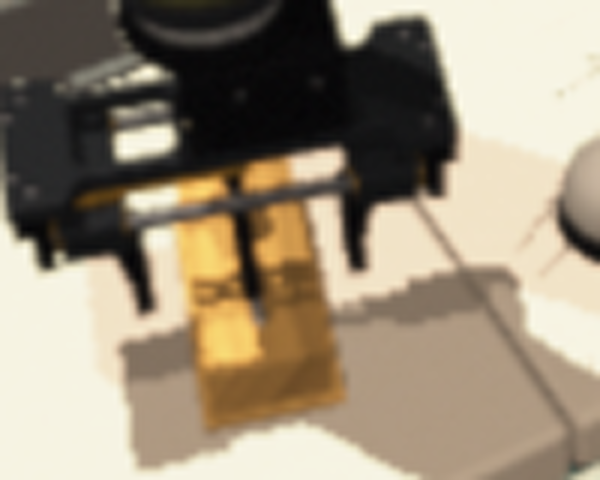

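The fingers straddle the key, with the bow centred between finger tips at crop (145,310) and (358,270). Gripping next.

Request:
arm_command(translation=[[0, 0, 0], [0, 0, 0], [0, 0, 0], [0, 0, 0], [0, 0, 0], [0, 0, 0]], twist=[0, 0, 0, 0, 0, 0], grip=0, force=45)

```text
time_s: 4.47
tool_pos: [0.4149, 0.1938, 0.0557]
tool_rot: [179.2, -1.2, 74.2]
force: [0.1, 0.5, -0.8]
grip_width: 0.035
```

```bash
python3 -c "
from h import *
plan([.4144,.1930,.16],74)"
```

```text
pose [0.4149 0.1938 0.0557] [179.24  -1.21  74.19] F [ 0.08  0.46 -0.77] q7 47.5 w 0.035 t 4.475
shift cm [ -0.09  -0.02 -10.43] twist 0.19
```

Still closing.

Request:
arm_command(translation=[[0, 0, 0], [0, 0, 0], [0, 0, 0], [0, 0, 0], [0, 0, 0]], twist=[0, 0, 0, 0, 0])

```text
time_s: 5.1
tool_pos: [0.4148, 0.1934, 0.0556]
tool_rot: [179.2, -1.2, 74.2]
force: [0.0, -0.3, 0.2]
grip_width: 0.0085
```

```bash
python3 -c "
from h import *
plan([.4144,.1930,.16],74);print(obs()['wrist_torque'])"
```

```text
pose [0.4148 0.1934 0.0556] [179.25  -1.17  74.19] F [ 0.03 -0.28  0.16] q7 47.5 w 0.0085 t 5.1
shift cm [ -0.05  -0.03 -10.44] twist 0.19
[-0.09471977  0.06882856 -0.04146744]
```

Request:
arm_command(translation=[[0, 0, -0.8], [0, 0, -0.8], [0, 0, -0.8], [0, 0, -0.8], [0, 0, -1], [0, 0, -1.5], [0, 0, -2], [0, 0, -2], [0, 0, -2], [0, 0, 0]], twist=[0, 0, 0, 0, 0, 0, 0, 0, 0, 0])

```text
time_s: 6.35
tool_pos: [0.4131, 0.1915, 0.1824]
tool_rot: [179.1, -1.3, 74.2]
force: [-0.4, 0.0, -0.5]
grip_width: 0.0087
```

```bash
python3 -c "
from h import *
plan([.41,-.163,.19],91.5)
c=optics.read_camera('scene');cv2.imwrite('pics/s2.png',cv2.resize(c['img'][150:300,120:270],None,fx=4,fy=4,interpolation=2))"
```

```text
pose [0.4131 0.1915 0.1824] [179.12  -1.34  74.16] F [-0.44  0.04 -0.48] q7 44.4 w 0.0087 t 6.35
shift cm [-34.19   9.38  -0.76] twist -17.34
```

View pics/s2.png

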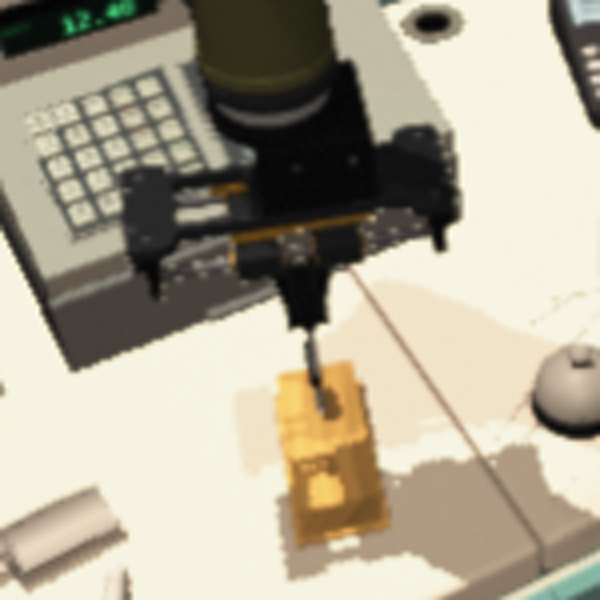

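The key is held with its tip at crop (320,410), and the round key is still in the stand. Next I'll swing outward to keep within reach.

Request:
arm_command(translation=[[-1.5, 1.0, -0.5], [-2.25, 1.56, -0.5], [-2.25, 1.56, -0.4], [-2.25, 1.56, -0.2], [-2.25, 1.56, 0], [-2.25, 1.56, 0], [-2.25, 1.56, 0], [-0.8, 0.6, 0], [0, 0, 0]], twist=[0, 0, 0, 0, 0, 0, 0, 0, 0])

```text
time_s: 7.52
tool_pos: [0.4727, -0.0084, 0.1913]
tool_rot: [179.6, -0.7, 73.7]
force: [0.3, 1.4, -0.2]
grip_width: 0.0087
```

```bash
python3 -c "
from h import *
plan([.415,-.155,.19],91.5)"
```

```text
pose [ 0.4727 -0.0084  0.1913] [179.64  -0.7   73.75] F [ 0.28  1.36 -0.25] q7 70.0 w 0.0087 t 7.525
shift cm [-15.69  -1.43   0.13] twist -17.75
```

Request:
arm_command(translation=[[0, 0, 0], [0, 0, 0], [0, 0, 0], [-1.5, -0.5, 0], [-2.3, -0.9, 0], [-2.3, -0.9, 0], [-2.3, -0.9, 0], [-2.3, -0.9, 0], [-2.0, -0.8, 0], [-0.7, -0.3, 0]], twist=[-6, -6, -5.6, 0, 0, 0, 0, 0, 0, 0])

```text
time_s: 8.78
tool_pos: [0.4169, -0.1516, 0.1877]
tool_rot: [179.7, -0.7, 91.4]
force: [-0.6, 0.3, -1.9]
grip_width: 0.0086
```

Request:
arm_command(translation=[[0, 0, 0], [0, 0, 0]], twist=[0, 0])

```text
time_s: 9.02
tool_pos: [0.4164, -0.1517, 0.1877]
tool_rot: [179.7, -0.8, 91.3]
force: [0.8, -0.5, -0.1]
grip_width: 0.0086
```

```bash
python3 -c "
from h import *
plan([.41,-.163,.18],91.5)"
```

```text
pose [ 0.4164 -0.1517  0.1877] [179.7   -0.76  91.34] F [ 0.82 -0.46 -0.11] q7 102.1 w 0.0086 t 9.025
shift cm [-1.11 -0.67  0.77] twist -0.16
```

Request:
arm_command(translation=[[-1.0, -0.6, 0], [0, 0, 0]], twist=[0, 0])

```text
time_s: 9.28
tool_pos: [0.4105, -0.1617, 0.1874]
tool_rot: [179.7, -0.7, 91.4]
force: [-0.1, -1.2, -0.6]
grip_width: 0.0088
```

```bash
python3 -c "
from h import *
plan([.41,-.163,.18],91.5)
c=optics.read_camera('scene');t=optics.read_camera('top')
p=proj(c,[[.41,-.163,.111],[.41,-.163,.14]]);q=proj(t,[[.41,-.163,.111]]);print(p,q)
cv2.imwrite('pics/s3.png',c['img']);cv2.imwrite('pics/t3.png',t['img'])
x,y=p[0].astype(int);a=cv2.resize(c['img'][max(y-50,0):y+50,x-40:x+40],(400,500),interpolation=2)
x,y=q[0].astype(int);b=cv2.resize(t['img'][y-50:y+50,x-40:x+40],(400,500),interpolation=2)
cv2.imwrite('pics/c3.png',np.hstack([a,b]))"
```

```text
pose [ 0.4105 -0.1617  0.1874] [179.73  -0.73  91.45] F [-0.1  -1.23 -0.58] q7 103.2 w 0.0088 t 9.275
shift cm [-0.13 -0.06  0.74] twist -0.05
[[310.35995799 202.37618575]
 [310.95601222 195.06426296]] [[320.56674745 223.42009517]]
```

View pics/c3.png

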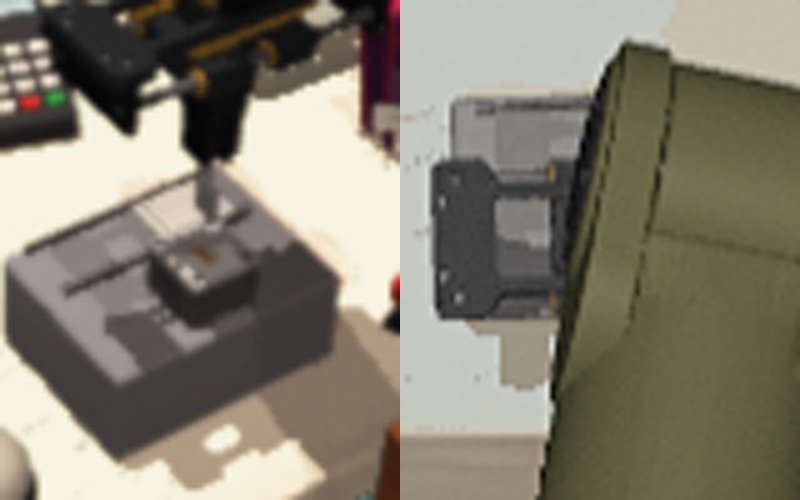

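The left crop shows the held key's bit ending at about (210,220), just above the orange keyway at about (204,253). The top view is blocked by the arm. Next I'll measure the keyway in the scene view and enlarge the tip.

```bash
python3 - <<'E'
from h import *
c=optics.read_camera('scene');I=c['img']
f=12;x0,x1,y0,y1=295,330,178,214
u=cv2.resize(I[y0:y1,x0:x1],None,fx=f,fy=f,interpolation=cv2.INTER_CUBIC).astype(int)
m=((u[...,2]-u[...,0])>25).astype(np.uint8); m[:(196-y0)*f]=0
n,l,st,ce=cv2.connectedComponentsWithStats(m)
for i in 1+np.argsort(-st[1:,4])[:2]:
    p=(ce[i]+.5)/f-.5+[x0,y0]; print('slot px',p,st[i,4]/f/f,onz(c,[p],.111).round(4), onz(c,[p],.106).round(4))
# predicted tool axis points (straight key)
o=obs(); from scipy.spatial.transform import Rotation as R
z=R.from_euler('xyz',o['tool_rot'],degrees=True).as_matrix()[:,2]; P=np.array(o['tool_pos'])
print('toolz',z.round(4)); pts=[P+z*d for d in(-.003,.011,.025,.047)]; pp=proj(c,pts);print('axis pts',np.array(pts).round(4).tolist(),pp.round(2).tolist())
v=cv2.resize(I[y0:y1,x0:x1],None,fx=16,fy=16,interpolation=cv2.INTER_CUBIC)
for p in pp: cv2.circle(v,tuple(int(k) for k in ((p-[x0,y0]+.5)*16)),3,(0,0,255),1)
p=proj(c,[[.41,-.163,.111]])[0];cv2.circle(v,tuple(int(k) for k in ((p-[x0,y0]+.5)*16)),3,(255,0,0),1)
cv2.imwrite('pics/z3.png',v)
E
```

```text
slot px [303.28134865 196.63476266] 19.79861111111111 [[ 0.4423 -0.1593  0.111 ]] [[ 0.4468 -0.1627  0.106 ]]
slot px [310.15794455 202.63103642] 11.3125 [[ 0.4094 -0.1618  0.111 ]] [[ 0.4137 -0.1652  0.106 ]]
toolz [ 0.0047  0.013  -0.9999]
axis pts [[0.4111, -0.1608, 0.1905], [0.4111, -0.1606, 0.1765], [0.4112, -0.1604, 0.1625], [0.4113, -0.1601, 0.1405]] [[311.18, 181.8], [310.81, 185.59], [310.45, 189.31], [309.9, 195.03]]
```

View pics/z3.png

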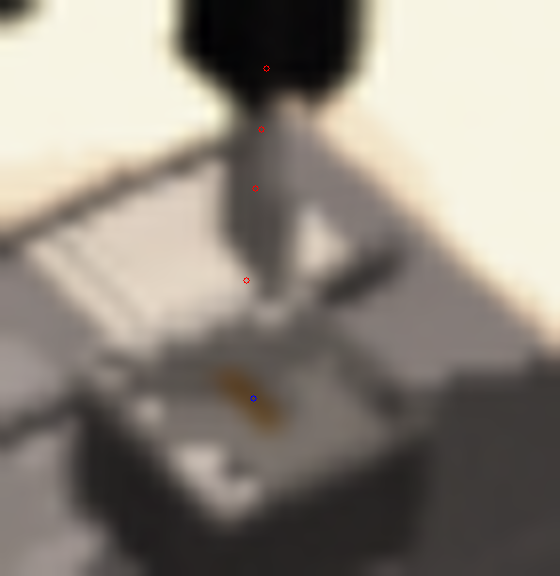

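The zoom shows the slot centred at about (250,400), agreeing with (0.410,-0.1625). The key's bit bottom is at about (260,267), slightly right of the straight prediction at (246,280). The background is cluttered there, so I'll raise the key over the plain counter to measure its lean.

Request:
arm_command(translation=[[0, 0, -1], [0, 0, -1.5], [0, 0, -1.5], [0, 0, -1.5], [0, 0, -1], [0, 0, 0]], twist=[0, 0, 0, 0, 0, 0])

```text
time_s: 10.18
tool_pos: [0.4119, -0.1614, 0.2587]
tool_rot: [179.5, -0.7, 91.6]
force: [0.2, 0.3, -0.3]
grip_width: 0.0086
```

```bash
cat > k.py <<'E'
from h import *
from scipy.spatial.transform import Rotation as R
import sys
c=optics.read_camera('scene');I=c['img']
plan([.41,-.1625,.18],91.5)
o=obs(); M=R.from_euler('xyz',o['tool_rot'],degrees=True).as_matrix(); P=np.array(o['tool_pos'])
pts=[P+M[:,2]*d for d in(-.003,.011,.025,.047)]; pp=proj(c,pts); print('axis',np.array(pts).round(4).tolist(),pp.round(2).tolist())
x0,y0=(pp[2]-[17,22]).astype(int);x1,y1=x0+35,y0+36
v=cv2.resize(I[y0:y1,x0:x1],None,fx=16,fy=16,interpolation=cv2.INTER_CUBIC)
print('origin',x0,y0)
g=I[y0:y1,x0:x1].min(2)
for r in range(10,34): print(y0+r,g[r,4:30].tolist())
# ideal bit outline
b=[P+M[:,2]*.025+s*M[:,1]*.009 for s in(1,-1)]+[P+M[:,2]*.047+s*M[:,1]*.009 for s in(-1,1)]
print('bit outline',proj(c,b).round(1).tolist())
for p in pp: cv2.circle(v,tuple(int(k) for k in ((p-[x0,y0]+.5)*16)),3,(0,0,255),1)
cv2.polylines(v,[((proj(c,b)-[x0,y0]+.5)*16).astype(np.int32)],True,(0,0,255),1)
cv2.imwrite(sys.argv[1],v)
E
python3 k.py pics/z4.png
```

```text
pose [ 0.4116 -0.1613  0.2582] [179.59  -0.73  91.57] F [ 0.84  0.18 -1.07] q7 101.6 w 0.009 t 10.225
shift cm [-0.11 -0.16  7.82] twist 0.07
axis [[0.4116, -0.1613, 0.2612], [0.4117, -0.1612, 0.2472], [0.4118, -0.161, 0.2332], [0.4119, -0.1607, 0.2112]] [[312.86, 161.58], [312.45, 165.69], [312.06, 169.73], [311.45, 175.95]]
origin 295 147
157 [226, 227, 227, 227, 220, 186, 103, 80, 88, 28, 6, 7, 5, 8, 10, 11, 8, 8, 8, 19, 68, 141, 162, 165, 166, 167]
158 [227, 226, 227, 227, 227, 220, 185, 103, 64, 19, 5, 7, 6, 7, 10, 12, 10, 9, 9, 20, 67, 138, 155, 162, 165, 165]
159 [227, 227, 227, 227, 227, 227, 221, 183, 73, 16, 8, 7, 8, 8, 9, 9, 7, 10, 7, 17, 60, 126, 141, 150, 161, 160]
160 [228, 227, 227, 226, 227, 228, 226, 202, 88, 18, 7, 7, 7, 8, 9, 11, 10, 9, 11, 18, 55, 111, 127, 136, 145, 144]
161 [228, 227, 227, 227, 227, 227, 226, 212, 147, 56, 17, 8, 6, 8, 10, 10, 9, 9, 13, 30, 63, 97, 110, 118, 122, 123]
162 [227, 227, 227, 227, 227, 228, 227, 224, 202, 147, 78, 24, 10, 9, 13, 18, 15, 11, 26, 57, 80, 90, 96, 99, 102, 103]
163 [227, 228, 227, 228, 228, 228, 228, 227, 224, 212, 181, 
[... 1650 characters left out ...]
27, 226, 224, 214, 191, 136, 162, 219, 228, 227, 228, 227, 227, 227, 227, 227, 227]
177 [227, 228, 227, 228, 228, 227, 227, 227, 227, 227, 227, 227, 226, 222, 210, 215, 227, 228, 227, 227, 227, 227, 227, 227, 227, 227]
178 [227, 227, 228, 228, 227, 227, 227, 227, 227, 227, 227, 227, 227, 227, 227, 226, 226, 227, 227, 227, 227, 227, 227, 227, 228, 228]
179 [227, 227, 227, 227, 227, 228, 228, 228, 228, 228, 228, 228, 227, 226, 225, 222, 215, 225, 226, 227, 227, 228, 228, 227, 227, 227]
180 [227, 227, 227, 227, 227, 227, 228, 227, 228, 228, 227, 226, 222, 209, 208, 206, 204, 208, 213, 225, 227, 228, 227, 227, 227, 227]
bit outline [[310.1, 168.0], [314.0, 171.4], [313.4, 177.7], [309.6, 174.2]]
```

View pics/z4.png

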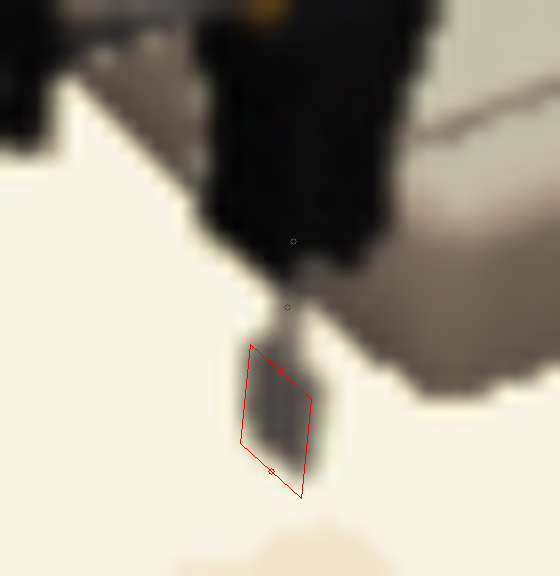

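The silhouette of the bit is now clean. Its centre is at about x=312.2 on row 172, against 311.84 predicted, so the lean is small (tip about 1 mm towards -y) and the bit seems to sit slightly high. Descending to hover.

Request:
arm_command(translation=[[-0.1, -0.2, 1], [0, 0, 1.5], [0, 0, 1.5], [0, 0, 1.5], [0, 0, 1], [0, 0, 0], [0, 0, 0]], twist=[0, 0, 0, 0, 0, 0, 0])

```text
time_s: 11.1
tool_pos: [0.4076, -0.161, 0.1856]
tool_rot: [179.9, -0.7, 91.6]
force: [0.3, 0.5, -0.5]
grip_width: 0.0086
```

```bash
python3 -c "
from h import *
plan([.4095,-.1621,.165],91.3)"
```

```text
pose [ 0.4076 -0.161   0.1856] [179.92  -0.74  91.56] F [ 0.27  0.5  -0.53] q7 103.4 w 0.0086 t 11.1
shift cm [-0.11  0.18  2.06] twist 0.26
```

Request:
arm_command(translation=[[-0.1, 0.2, 0.5], [0, 0, 0.5], [0, 0, 0.4], [0, 0, 0.4], [0, 0, 0]], twist=[0, 0, 0, 0, 0])

```text
time_s: 11.72
tool_pos: [0.4107, -0.162, 0.1672]
tool_rot: [179.8, -0.7, 91.6]
force: [0.9, 0.2, -0.6]
grip_width: 0.0084
```

```bash
python3 -c "
from h import *
plan([.4095,-.1621,.155],91.3)"
```

```text
pose [ 0.4107 -0.162   0.1672] [179.81  -0.73  91.57] F [ 0.87  0.22 -0.58] q7 104.4 w 0.0084 t 11.725
shift cm [-0.01 -0.12  1.22] twist 0.27
```

Request:
arm_command(translation=[[0, -0.12, 0.2], [0, 0, 0.25], [0, 0, 0.25], [0, 0, 0]], twist=[0, 0, 0, 0])

```text
time_s: 12.22
tool_pos: [0.4095, -0.1619, 0.1599]
tool_rot: [179.8, -0.7, 91.6]
force: [-0.1, -0.2, -0.7]
grip_width: 0.009
```

Request:
arm_command(translation=[[0, 0, 0.25]], twist=[0])

```text
time_s: 12.35
tool_pos: [0.4097, -0.1619, 0.1575]
tool_rot: [179.8, -0.7, 91.6]
force: [-0.1, 0.5, -1.5]
grip_width: 0.0086
```

Request:
arm_command(translation=[[0, 0, 0.25]], twist=[0])

```text
time_s: 12.48
tool_pos: [0.4097, -0.1619, 0.1548]
tool_rot: [179.8, -0.7, 91.6]
force: [0.3, -0.1, 0.3]
grip_width: 0.0086
```

Request:
arm_command(translation=[[0, 0, 0.25]], twist=[0])

```text
time_s: 12.6
tool_pos: [0.4099, -0.1622, 0.1523]
tool_rot: [179.7, -0.7, 91.6]
force: [-0.3, -0.2, 3.4]
grip_width: 0.0086
```

Request:
arm_command(translation=[[0, 0, 0.15]], twist=[0])

```text
time_s: 12.72
tool_pos: [0.4103, -0.1623, 0.1509]
tool_rot: [179.7, -0.7, 91.6]
force: [0.4, -0.4, 0.2]
grip_width: 0.0088
```

Request:
arm_command(translation=[[0, 0, 0.2]], twist=[0])

```text
time_s: 12.85
tool_pos: [0.4104, -0.1624, 0.1488]
tool_rot: [179.7, -0.7, 91.6]
force: [-0.3, 0.1, -0.5]
grip_width: 0.0087
```

Request:
arm_command(translation=[[0, 0, 0.2]], twist=[0])

```text
time_s: 12.98
tool_pos: [0.4103, -0.1623, 0.1466]
tool_rot: [179.7, -0.7, 91.6]
force: [0.3, -1.4, 0.7]
grip_width: 0.0088
```

It went into the slot. Continuing down.

Request:
arm_command(translation=[[0, 0, 0.25]], twist=[0])

```text
time_s: 13.1
tool_pos: [0.4105, -0.1629, 0.1442]
tool_rot: [179.7, -0.6, 91.6]
force: [-0.7, -2.9, 4.1]
grip_width: 0.008
```

Request:
arm_command(translation=[[0, 0, 0.25]], twist=[0])

```text
time_s: 13.22
tool_pos: [0.411, -0.1632, 0.1424]
tool_rot: [179.6, -0.6, 91.6]
force: [-0.8, -1.2, 8.6]
grip_width: 0.0087
```

Request:
arm_command(translation=[[0, 0, 0.25]], twist=[0])

```text
time_s: 13.35
tool_pos: [0.4116, -0.1633, 0.1407]
tool_rot: [179.6, -0.6, 91.5]
force: [-0.6, -0.5, 5.8]
grip_width: 0.009
```

Request:
arm_command(translation=[[0, 0, 0.25]], twist=[0])

```text
time_s: 13.48
tool_pos: [0.412, -0.1633, 0.1386]
tool_rot: [179.5, -0.6, 91.5]
force: [-0.6, -0.6, 3.9]
grip_width: 0.0086
```

Request:
arm_command(translation=[[0, -0.05, 0.25]], twist=[0])

```text
time_s: 13.6
tool_pos: [0.4121, -0.1632, 0.1365]
tool_rot: [179.4, -0.6, 91.5]
force: [0.2, -0.3, 8.2]
grip_width: 0.0087
```

Request:
arm_command(translation=[[0, -0.05, 0.25]], twist=[1])

```text
time_s: 13.72
tool_pos: [0.4123, -0.1631, 0.1349]
tool_rot: [179.4, -0.7, 90.5]
force: [-2.2, 0.4, 12.5]
grip_width: 0.0086
```

Request:
arm_command(translation=[[0, -0.03, 0.3]], twist=[-1.5])

```text
time_s: 13.85
tool_pos: [0.4123, -0.163, 0.1328]
tool_rot: [179.4, -0.7, 92.0]
force: [-2.3, -0.2, 5.7]
grip_width: 0.0088
```

Request:
arm_command(translation=[[0, 0, 0.3]], twist=[1])

```text
time_s: 13.98
tool_pos: [0.4123, -0.1628, 0.1303]
tool_rot: [179.4, -0.8, 91.0]
force: [-2.4, -0.1, 7.8]
grip_width: 0.0089
```

Request:
arm_command(translation=[[0, 0, 0.25]], twist=[-0.5])

```text
time_s: 14.1
tool_pos: [0.4123, -0.1628, 0.1282]
tool_rot: [179.4, -0.8, 91.5]
force: [-2.8, -0.2, 11.7]
grip_width: 0.0087
```

Request:
arm_command(translation=[[0, 0, 0.25]], twist=[0])

```text
time_s: 14.22
tool_pos: [0.4127, -0.163, 0.1277]
tool_rot: [179.4, -0.8, 91.5]
force: [-8.9, 0.0, 30.4]
grip_width: 0.0087
```

Request:
arm_command(translation=[[0, 0, 0.25]], twist=[0])

```text
time_s: 14.35
tool_pos: [0.4128, -0.1631, 0.1277]
tool_rot: [179.4, -0.9, 91.5]
force: [-10.4, 1.1, 29.2]
grip_width: 0.009
```

Firm stop at 30 N with TCP z at 0.1277, as expected for full depth. Now turning clockwise with a light push.

Request:
arm_command(translation=[[0, -0.06, 0.03], [0, 0, 0.06], [0, 0, 0.06], [0, 0, 0.06]], twist=[0, 5, 6, 6], force=58)

```text
time_s: 14.85
tool_pos: [0.4122, -0.1637, 0.1282]
tool_rot: [179.8, -1.1, 73.9]
force: [-1.9, -0.9, 9.2]
grip_width: 0.0087
```

```bash
python3 -c "
from h import *
plan([.4125,-.1630,.1277],0);print(obs()['wrist_torque'].round(3))"
```

```text
pose [ 0.4122 -0.1637  0.1282] [179.8   -1.13  73.95] F [-1.91 -0.92  9.2 ] q7 89.8 w 0.0087 t 14.85
shift cm [0.07 0.01 0.05] twist 73.95
[-0.12   0.704  0.071]
```

Request:
arm_command(translation=[[0, 0, 0.06], [0, 0, 0.06], [0, 0, 0.06], [0, 0, 0.06]], twist=[6, 6, 6, 6])

```text
time_s: 15.35
tool_pos: [0.4118, -0.1645, 0.1281]
tool_rot: [-179.6, -1.1, 49.1]
force: [-3.6, -0.9, 8.9]
grip_width: 0.0089
```

```bash
python3 -c "
from h import *
plan([.4122,-.1634,.1277],0);print(obs()['wrist_torque'].round(3))"
```

```text
pose [ 0.4118 -0.1645  0.1281] [-179.62   -1.08   49.14] F [-3.56 -0.86  8.89] q7 65.5 w 0.0089 t 15.35
shift cm [ 0.11 -0.04  0.04] twist 49.14
[-0.172  0.751  0.074]
```

Request:
arm_command(translation=[[0.03, -0.02, 0.06], [0.03, -0.02, 0.06], [0, -0.02, 0.06], [0, -0.02, 0.06]], twist=[6, 6, 6, 6])

```text
time_s: 15.85
tool_pos: [0.4112, -0.1649, 0.1281]
tool_rot: [-179.2, -0.7, 24.4]
force: [-2.2, -0.1, 8.7]
grip_width: 0.0082
```

```bash
python3 -c "
from h import *
plan([.4118,-.1637,.1277],0);print(obs()['wrist_torque'].round(3))"
```

```text
pose [ 0.4112 -0.1649  0.1281] [-179.21   -0.7    24.38] F [-2.24 -0.06  8.68] q7 41.0 w 0.0082 t 15.85
shift cm [ 0.11 -0.08  0.04] twist 24.38
[-0.289  0.753  0.062]
```

Request:
arm_command(translation=[[0, -0.02, 0.06], [0, -0.02, 0.06], [0, -0.02, 0.06], [0, 0, 0.06]], twist=[6, 6, 6, 5])

```text
time_s: 16.35
tool_pos: [0.4104, -0.1652, 0.1281]
tool_rot: [-179.0, -0.2, 0.7]
force: [-3.7, 0.1, 10.2]
grip_width: 0.0085
```

```bash
python3 -c "
from h import *
plan([.4118,-.1637,.1277],0);print(obs()['wrist_torque'].round(3))"
```

```text
pose [ 0.4104 -0.1652  0.1281] [-179.     -0.2     0.69] F [-3.67  0.11 10.2 ] q7 17.5 w 0.0085 t 16.35
shift cm [ 0.14 -0.15  0.04] twist 0.69
[-0.189  0.847  0.203]
```

Request:
arm_command(translation=[[0, 0, 0.06], [0, 0, 0.06]], twist=[3, 3])

```text
time_s: 16.6
tool_pos: [0.4102, -0.1652, 0.1281]
tool_rot: [-179.0, -0.0, -5.4]
force: [-1.9, -0.5, 9.7]
grip_width: 0.008
```

```bash
python3 -c "
from h import *
plan([.4118,-.1637,.1277],0);print(obs()['wrist_torque'].round(3))
t=optics.read_camera('top');c=optics.read_camera('scene')
a=cv2.resize(c['img'][160:240,265:345],(480,480),interpolation=2);b=cv2.resize(t['img'][185:245,285:325],(320,480),interpolation=2)
cv2.imwrite('pics/e1.png',np.hstack([a,b]))"
```

```text
pose [ 0.4102 -0.1652  0.1281] [-1.7897e+02 -3.0000e-02 -5.4300e+00] F [-1.9  -0.49  9.69] q7 11.4 w 0.008 t 16.6
shift cm [ 0.14 -0.16  0.04] twist -5.43
[-0.14   0.754  0.474]
```

View pics/e1.png

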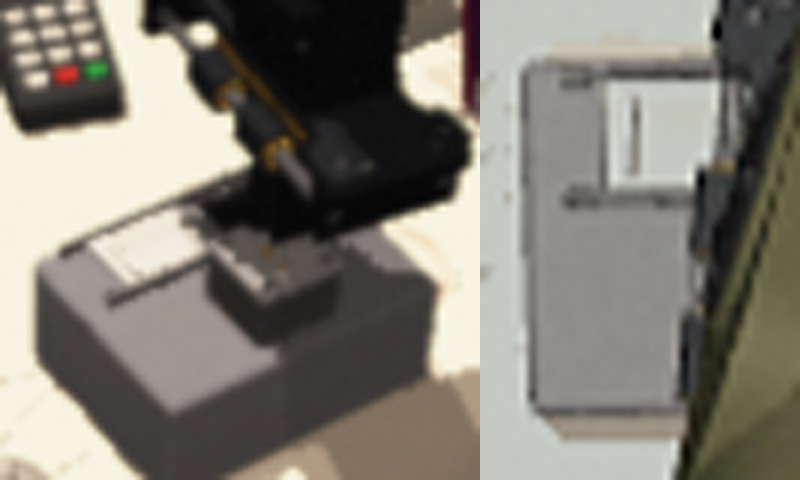

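The shutter's edge has moved from px 322 to about 300.6, which is about 62 mm and fully open. Torque climbs against the stop. One last hold check, then I'll hand in.

```bash
python3 - <<'E'
from h import *
a=cv2.imread('pics/top0.png')
for _ in range(10): t=optics.read_camera('top')
plan([.4118,-.1637,.1277],0);print(obs()['wrist_torque'].round(3))
r=t['img'][202].astype(int).min(1); print('shutter row',r[296:310])
d=np.abs(t['img'].astype(int)-a).max(2)>60
for n,(x0,x1,y0,y1) in dict(roundkey=(190,225,190,212),bell=(250,280,213,245),stapler=(358,408,215,245),left=(100,180,165,258)).items(): print(n,d[y0:y1,x0:x1].sum())
env.sign_off()
E
```

```text
pose [ 0.4101 -0.1652  0.1281] [-1.7898e+02 -3.0000e-02 -5.3200e+00] F [-3.2  -0.24  9.39] q7 11.5 w 0.0084 t 17.2
shift cm [ 0.15 -0.16  0.04] twist -5.32
[-0.209  0.863  0.291]
shutter row [141 139 140 140 115 198 195 185 124 196 193 192 192 192]
roundkey 0
bell 0
stapler 285
left 0
the job is handed in; nothing more can be done
```

I took the square-headed key from the stand, pushed it past both pins to a firm stop, and turned it clockwise to its stop. I handed the job in at about 17 s, still gripping and holding the key turned.

**Seating:** the key met a firm floor at 30 N, with the TCP at z = 0.128 m, where full depth was expected. I felt the pins on the way down as resistance of up to about 12 N.

**Turn and shutter:** the tool turned about 97°, and the torque rose sharply at the stop, from about 0.06–0.07 to 0.47 N m. After a further 0.6 s of holding it was 0.29 N m, still above the 0.11 N m spring, with about 9 N of downward push. In the top view the shutter's edge moved about 21 px, roughly 62 mm, so it is fully open.

**Other things on the counter:**
- **Unchanged:** the pictures show no change at the round key, the bell, or the area with the scoop and marker.
- **Not confirmed:** the stapler's area did differ from the first picture. I think that is the arm and its shadow covering it, since the arm stayed near the lock on that side and no unexpected force showed, but I couldn't check.
- **Not checked:** I did not compare the tape roll, stick cup or sweet jar.

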